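# Start the adjustment of a feed balance with its sunken key

## Robot

A 6-joint arm with a two-finger parallel gripper is mounted at the origin on the work surface. World frame = base frame: x ahead of the robot, y to its left, z up, the work surface at z = 0. Lengths are in m, angles in rad, forces in N, time in s.
With the tool pointing down it reaches from about 0.275 to 0.875 m from the base axis. Payload 12.5 kg.
Tool frame: the origin (TCP) lies at the very end of the fingers, on their centre line; the grasp point (between the pads) lies 19 mm behind it; y points along the fingers, z is the direction in which the jaws open and shut, and the axes are right-handed (so a half turn about y gives the same grasp; the last joint's range is limited). The gripper opens to 85 mm and grips with 20 to 120 N. Pads are 22 mm wide; open, the fingers measure 114 mm over their backs; the gripper's body (76 mm by 85 mm) begins 54 mm behind the grasp point. The pads swing forward as they close: fully open they stand 13 mm farther back than shut.
Start: joints at [1.091, 0.351, 1.652, -0, 1.139, -0.085], TCP at [0.212, 0.508, 0.2] pointing down, gripper open.
Joint ranges: [-2.75, 2.75], [-0.79, 2.1], [0.01, 2.65], [-1.57, 4.71], [0.07, 3.14], [-2.87, 2.87]. Speed limits (rad/s): [2.22, 2.22, 2.79, 3.14, 3.14, 3.14].

## Interface

Orientations are given as a unit quaternion [w, x, y, z].
In Python, from workcell import arm, optics, finish_job gives the robot as it stands.
- The arm moves only by the tool jog_arm, never from a script. Its argument "series" is a list of rows, each a list of 5 numbers: the shift along the tool's x, y, z in mm, then the turn about the tool's y in rad, then the finger opening in mm, from 0 to 85.4. In form: [[tx, ty, tz, roll, hand], ...]. A call has 1 to 20 rows; each row is the pose to reach, as a shift and turn from the pose measured when the call began, along the tool's axes at that moment; what a row does not reach only later rows make up. A row lasts 1/8 s, in which the tool goes at most 62.5 mm and 10.7 degrees, less where a joint would pass 70% of its speed; a pose out of reach is approached as far as the arm can. A call with a gripper value outside its range is refused whole. The fingers move at their own pace and stop on an object; "grip_force" is the grip in N (left out, the last holds). Time passes only in rows, so rows that repeat a pose let the fingers close. It gives the time, the measured TCP pose, the force and the opening at its end, in the units of the state.
- arm.get_obs(): the state, without advancing time (a new reading comes with each control period).
- optics.read_camera(name): name is "side" or "top"; returns a dict with "img" (400x640x3 uint8, red, green, blue), "z_map" (400x640 float32, m along the optical axis (not along the pixel's ray), 0 where there is no reading), "K" (3x3 intrinsics, pixels), "dist_coeffs" ([k1, k2, p1, p2, k3] as OpenCV has them; the pictures are not rectified), "R" (3x3) and "t" (3): a world point X has camera coordinates R X + t. Camera axes: x right, y down, z forward; pixel columns grow to the right and rows downward; lengths in m; the calibration is good to about 2 mm. A picture is of the moment at which its call begins.
- finish_job(): hands the job in, once; it reports no verdict.
The state is a dict: "time_s": time; "joint_pos": joint angles; "joint_vel": joint speeds; "joint_efforts": joint torques, N m; "eef_pos": TCP position; "eef_rot": TCP orientation; "force": force on the tool from outside, world axes, zero at the start; "ft_torque": the same for the moment, N m; "grip_width": finger opening in m.
Only numpy, scipy, OpenCV 4.12 (cv2) and the standard library are available. Lean on these libraries where they do the work, as an engineer would, in place of code of your own. Each camera call takes 0.05 s, during which the arm holds its last target.

## Task

The reference weight already stands on the bench balance, so start its adjustment: with a fingertip slide the cover on the console fully open, reach down into the finger well it uncovers and press the sunken key fully down, keep it down for at least two seconds, then let it up and push the cover fully shut again. Do not press the console's other two keys. Pick nothing up, and leave the weight on the pan and everything around the balance where it stands.

Things in the scene. Friction and masses are not known exactly. Their poses are not given: they have to be found in the camera images.
- balance: bench balance, white housing 340 mm deep (its x) by 260 mm wide (its y), fixed. Origin: centre of its underside, on the table; x points from the console in front to the pan at the rear, y to the left seen from the front, z up. The flat console top is 66 mm above the table, x = -170 to -20 mm. On it a low tilted display, 20 mm higher, at x = -92 to -36, y = 45 to 123 mm.
- pan (a point): centre of the top of the square steel pan, 165 mm (balance x) by 200 mm (balance y), 80 mm above the table, behind the console.
- well_mouth (a point): centre of the mouth of the round finger well in the console top (balance frame x = -95, y = -60, z = 66 mm). The well is 46 mm across with upright walls, and lies beneath the sliding cover when that is shut.
- adjust_top (a point): centre of the top of the adjustment key, a round grey plastic key 27 mm across, standing in the middle of the well, its top 18 mm below the console top; it moves with the key.
- adjust_key (a joint): travel of the adjustment key in m: 0 up, 0.005 fully down (straight down). A spring pushes it back up, about 2 N at the top and 5 N fully down.
- cover_dish (a point): centre of the upper face of the sliding cover, about 70 mm above the table; moves with it. The cover is a grey plate 58 mm (balance x) by 64 mm (y), 3 mm thick, between two low rails, with an upright lip 8 mm high, 5 mm thick along both ends; the lips' inner faces are 27 mm to either side of this point along balance y. A fingertip set between the lips can push either lip.
- cover (a joint): position of the cover in m: 0 shut (centred over the well), 0.066 fully open, at stops; it grows as the cover moves along the balance's +y. Friction of about 1.2 N keeps it where it is left; it may start up to 15 mm ajar.
- tare_key (a joint): travel of one of the two other keys: rectangular, grey, 16 mm (x) x 26 mm (y), standing 3 mm above the console top at balance x = -140, y = 64 mm; 0 up, 0.0025 down (about 4 N). Not to be pressed.
- power_key (a joint): the same for the other one, at balance x = -140, y = 104 mm. Not to be pressed.
- ref_weight_mid (a point): the reference weight standing on the pan: a stainless steel knobbed cylinder, 38 mm across, 62 mm tall, 500 g; the point is its centre, half-way up. Leave it on the pan.
- small_weight_mid (a point): a smaller steel knobbed weight, 28 mm across, 46 mm tall, loose on the table beside the console; point at its centre. Bystander.
- feed_bottle_mid (a point): glass bottle with a red screw cap, 86 mm across, 176 mm tall, beside the pan; point at its centre. Bystander.
- sample_bottle_mid (a point): small glass bottle with a red screw cap, 56 mm across, 105 mm tall; point at its centre. Bystander.
- buffer_jar_mid (a point): white plastic jar, 60 mm across, 75 mm tall; point at its centre. Bystander.
- beaker_mid (a point): empty glass beaker, 68 mm across, 90 mm tall; point at its centre. Bystander.
- weight_set_mid (a point): black block 75 x 130 x 30 mm with four small steel weights in it (55 mm tall in all); the point is on its middle axis, 20 mm up. Bystander.

How it is judged:
On the way, in this order (a step that is already met when the one before it is completed fails the run):
1. the cover is slid open, clear of the well (value of joint cover above 0.058 m), for 0.2 s.
2. the sunken key is pressed fully down and kept down, with the cover open (value of joint cover above 0.058 m and value of joint adjust_key above 0.004 m), for 1.6 s.
3. the key is up again and the cover is pushed shut (value of joint cover below 0.004 m and value of joint adjust_key below 0.001 m), for 0.2 s.
At the end, for the whole second after the job is handed in: The cover is shut to within 4 mm, all three keys are up to within 1 mm, the cover is at rest, the reference weight is within 8 mm of where it stood on the pan and each bystander within 15 mm of where it stood (all of step 3 and value of joint each of tare_key, power_key below 0.001 m and not (distance of ref_weight_mid from where it was at the start of the episode above 0.008 m or distance of any of small_weight_mid, feed_bottle_mid, sample_bottle_mid, buffer_jar_mid, beaker_mid, weight_set_mid from where it was at the start of the episode above 0.015 m) and velocity of joint cover below 0.005 m/s); the robot touches nothing.
It fails at once if one of the two other keys is pressed (value of joint any of tare_key, power_key above 0.0015 m).
It fails at once if the reference weight is lifted or shifted by more than 8 mm, or a bystander by more than 15 mm (distance of ref_weight_mid from where it was at the start of the episode above 0.008 m or distance of any of small_weight_mid, feed_bottle_mid, sample_bottle_mid, buffer_jar_mid, beaker_mid, weight_set_mid from where it was at the start of the episode above 0.015 m).
It also fails if it takes over 54 s, if anything falls off the work surface, if the arm or the gripper's body presses on something with over 40 N, if the wrist force passes 120 N, or if a joint passes its speed limit or range.

## Working session

There is one attempt and no reset: what is moved stays moved. The work goes in short steps, Python scripts to look and compute and a tool call to move; the robot and the scene stay as the last step left them, time stands still between calls to the robot, and variables do not carry over. Pictures are saved under pics/ and viewed, and the job is handed in when it is done.

Besides the shell and the picture viewer there is one more tool, called by a JSON object that holds its "api" and its "payload". jog_arm: Moves the arm, as the interface text tells. Its arguments: {"type":"object","properties":{"series":{"type":"array","items":{"type":"array","items":{"type":"number"}}},"grip_force":{"type":"number"}},"required":["series"]}

```bash
mkdir -p pics; cat > h.py <<'E'
import numpy as np,cv2,pickle
from workcell import arm,optics,finish_job
def shot(n,f):
    c=optics.read_camera(n); cv2.imwrite(f'pics/{f}.png',cv2.cvtColor(c['img'],cv2.COLOR_RGB2BGR)); pickle.dump(c,open(f'pics/{f}.pkl','wb')); return c
def load(f): return pickle.load(open(f'pics/{f}.pkl','rb'))
def pt(c,u,v,z=None,win=1):
    """world point: by depth, or by intersection with plane z"""
    n=cv2.undistortPoints(np.array([[[u,v]]],float),c['K'],np.array(c['dist_coeffs'],float))[0,0]
    R=np.array(c['R']);t=np.array(c['t']); d=R.T@np.array([n[0],n[1],1.]); o=-R.T@t
    if z is not None: return o+d*(z-o[2])/d[2]
    m=c['z_map'][int(v)-win:int(v)+win+1,int(u)-win:int(u)+win+1]; m=m[m>0]
    return o+d*np.median(m) if len(m) else None
def proj(c,P):
    R=np.array(c['R']);t=np.array(c['t'],float)
    return cv2.projectPoints(np.atleast_2d(np.array(P,float)),cv2.Rodrigues(R)[0],t,c['K'],np.array(c['dist_coeffs'],float))[0][:,0]
def crop(f,x0,y0,x1,y1,s,out):
    i=cv2.imread(f'pics/{f}.png')[y0:y1,x0:x1]; cv2.imwrite(f'pics/{out}.png',cv2.resize(i,None,fx=s,fy=s,interpolation=cv2.INTER_CUBIC))
E
python3 - <<'E'
from h import *
shot('top','t0');shot('side','s0');o=arm.get_obs();print(o)
E
```

```text
{'time_s': 0.1, 'joint_pos': array([ 1.09142149e+00,  3.51186920e-01,  1.65236237e+00, -1.62325000e-05,
        1.13910693e+00, -8.45529473e-02]), 'joint_vel': array([-0.00011243, -0.00140812, -0.00183802,  0.00058347, -0.00168455,
       -0.00065721]), 'joint_efforts': array([ 1.41069471e-03, -5.06836224e+01, -2.91877109e+01, -8.18754575e-05,
        2.69702381e-03, -1.05668337e-04]), 'eef_pos': array([0.2113555 , 0.50740545, 0.19920891]), 'eef_rot': array([-0.69301086,  0.69373611, -0.13878296,  0.13858372]), 'force': array([0.86297016, 0.16556072, 0.01191702]), 'ft_torque': array([ 0.04748735,  0.01339341, -0.00085661]), 'grip_width': 0.0852939367888724}
```

View pics/t0.png

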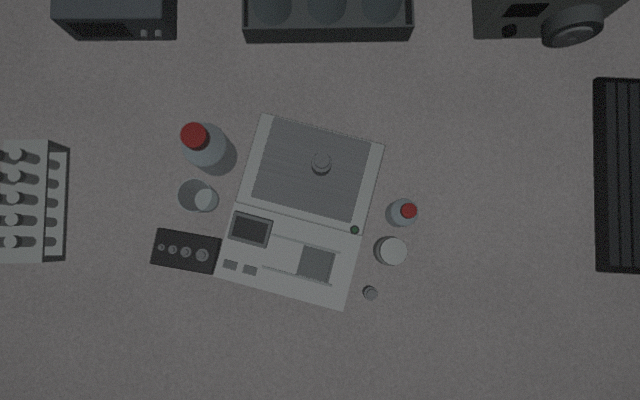

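View pics/s0.png

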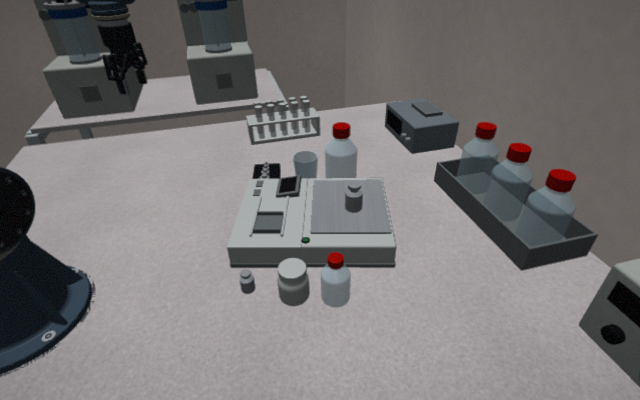

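```bash
python3 - <<'E'
from h import *
t=load('t0');s=load('s0')
crop('t0',205,105,395,315,3.5,'t0c'); i=cv2.imread('pics/t0c.png'); print(i.shape)
crop('t0',205,195,375,315,4.7,'t0d')
print(proj(t,[[0,0,0],[.2114,.5074,.1992]]),proj(s,[[0,0,0],[.2114,.5074,.1992]]))
for uv in [(240,215),(361,236),(344,311),(214,276)]: print(uv,pt(t,*uv,z=.066))
print(pt(t,320,260),pt(t,250,285), pt(t,290,180))
E
```

```text
(735, 665, 3)
[[347.5708344  511.130824  ]
 [ 17.48531347 460.31286477]] [[ 18.52387961 314.78348473]
 [139.97024064 103.98446319]]
(240, 215) [0.58318141 0.20122885 0.066     ]
(361, 236) [ 0.5378234 -0.0351442  0.066    ]
(344, 311) [0.39517649 0.00183888 0.066     ]
(214, 276) [0.46616543 0.25104587 0.066     ]
[0.49294361 0.04603984 0.06914   ] [0.44753381 0.18201015 0.06461707] [0.64872596 0.10164575 0.07983726]
```

View pics/t0d.png

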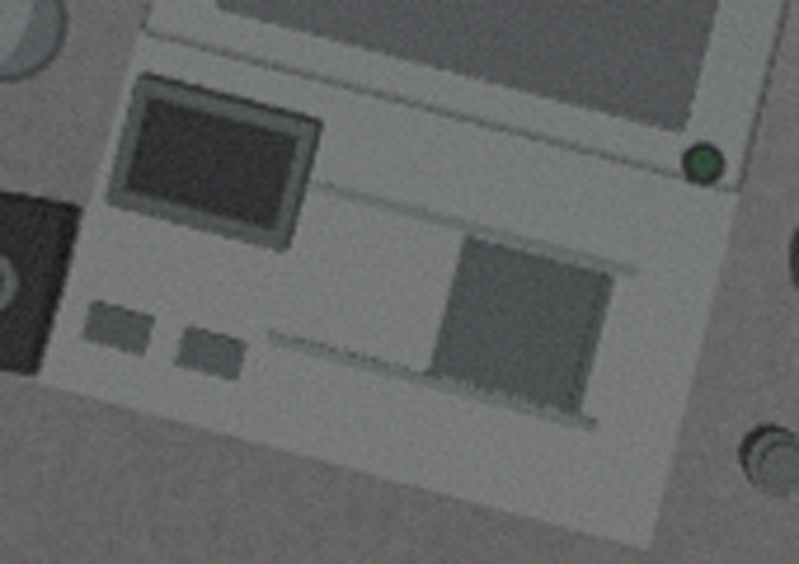

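View pics/t0c.png

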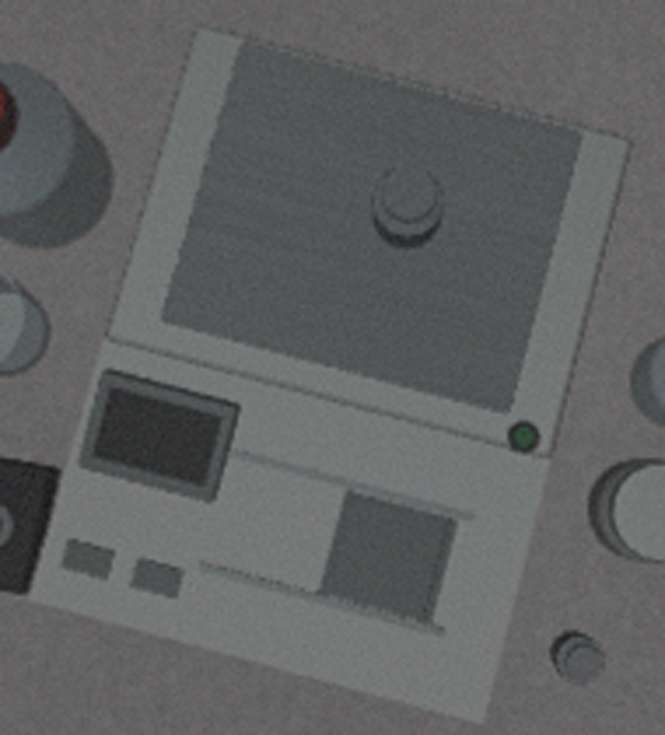

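```bash
cat > fit.py <<'E'
from h import *
from scipy.optimize import least_squares
t=load('t0')
A=lambda x,y:(205+x/3.5,105+y/3.5)
B=lambda x,y:(205+x/4.7,195+y/4.7)
obs=[((-170,-130,66),B(652,548)),((-170,130,66),B(40,380)),((-140,64,69),B(210,352)),((-140,104,69),B(118,327))]
P=np.array([o[0] for o in obs])/1000.;W=np.array([pt(t,*o[1],z=o[0][2]/1000) for o in obs])
def T(p,X):
    c,s=np.cos(p[2]),np.sin(p[2]); X=np.atleast_2d(X); return np.c_[p[0]+c*X[:,0]-s*X[:,1],p[1]+s*X[:,0]+c*X[:,1],X[:,2]]
r=least_squares(lambda p:(T(p,P)-W)[:,:2].ravel(),[.6,.07,-.2])
if __name__=='__main__':
    print(r.x,np.degrees(r.x[2]));print((T(r.x,P)-W)*1000)
    print('well',T(r.x,[-.095,-.06,.066]))
    q=[[-.170,-.13,.066],[-.17,.13,.066],[-.02,-.13,.066],[-.02,.13,.066],[-.14,.064,.069],[-.14,.104,.069],[-.124,-.092,.069],[-.066,-.092,.069],[-.124,-.028,.069],[-.066,-.028,.069]]
    for n in 't0','s0':
        c=load(n); im=cv2.imread(f'pics/{n}.png'); uv=proj(c,T(r.x,q))
        x0,y0,x1,y1=(205,195,375,315) if n=='t0' else (220,165,400,275)
        im=cv2.resize(im[y0:y1,x0:x1],None,fx=4.4,fy=4.4,interpolation=cv2.INTER_CUBIC)
        for a in uv: cv2.circle(im,tuple(int(k) for k in ((a-[x0,y0]+.5)*4.4)),3,(0,0,255),1)
        cv2.imwrite(f'pics/{n}_fit.png',im)
E
python3 fit.py
```

```text
[ 0.5935185   0.08075269 -0.28008586] -16.047737657840532
[[ 1.33884400e-01  4.14548447e-01 -5.55111512e-14]
 [-3.87776474e-01  6.92914349e-01 -5.55111512e-14]
 [ 3.51377246e-02 -9.50505803e-01  5.55111512e-14]
 [ 2.18754464e-01 -1.56957061e-01  5.55111512e-14]]
well [[0.4856342  0.04935241 0.066     ]]
```

View pics/t0_fit.png

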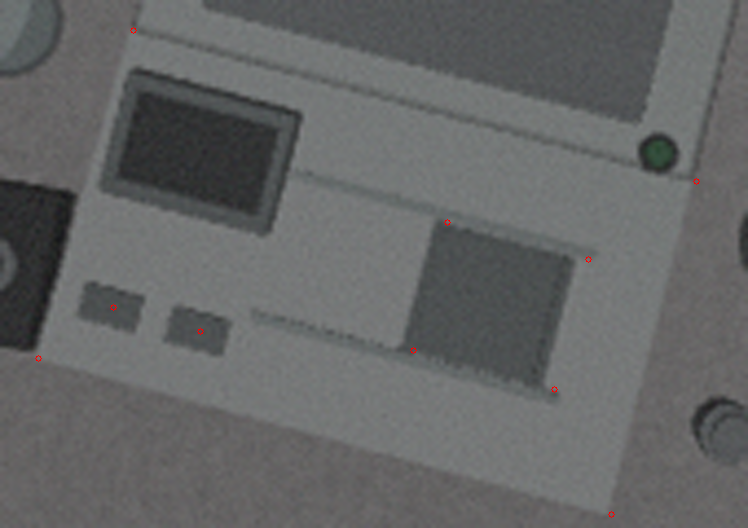

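View pics/s0_fit.png

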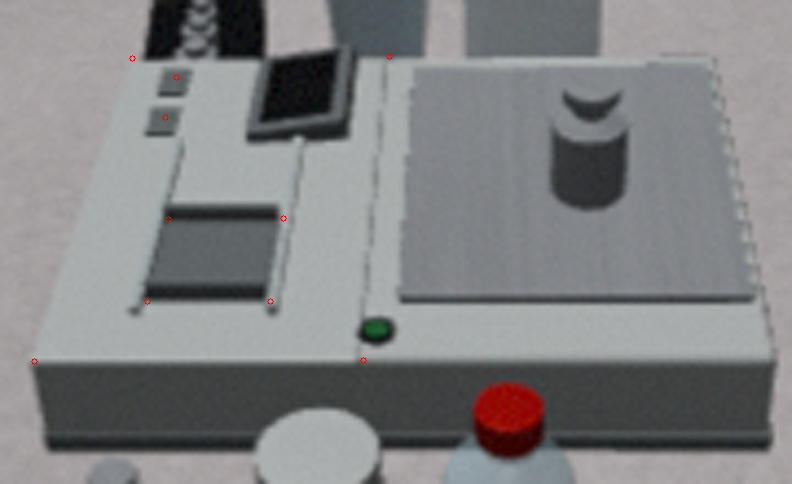

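```bash
cat > go.py <<'E'
from fit import *
from scipy.spatial.transform import Rotation as Ro
def tool(target, o=None):
    """tool-axis shift (mm) to a balance-frame target (mm), world yaw of tool z, roll to bring it to balance y"""
    o=o or arm.get_obs(); q=o['eef_rot']; R=Ro.from_quat([q[1],q[2],q[3],q[0]]).as_matrix()
    w=T(r.x,np.array(target)/1000.)[0]
    return R.T@(w-o['eef_pos'])*1000,R,o
def bal(p):
    c,s=np.cos(r.x[2]),np.sin(r.x[2]); d=p-np.array([r.x[0],r.x[1],0]); return np.array([c*d[0]+s*d[1],-s*d[0]+c*d[1],d[2]])*1000
def rep(*targets):
    o=arm.get_obs()
    for t_ in targets: print(t_,tool(t_,o)[0].round(1))
    R=tool([0,0,0],o)[1]; c,s=np.cos(r.x[2]),np.sin(r.x[2])
    print('bal pos',bal(o['eef_pos']).round(1),'t',o['time_s'],'F',o['force'].round(2))
    Rb=np.array([[c,s,0],[-s,c,0],[0,0,1]])@R
    print('tool axes in balance (cols)\n',Rb.round(3)); 
    zb=Rb[:,2]; print('w',o['grip_width'])
E
python3 -c "
from go import *
rep([-95,-55,130])"
```

```text
[-95, -55, 130] [ 428.8   69.5 -312.3]
bal pos [-485.2  304.4  199.2] t 0.1 F [0.86 0.17 0.01]
tool axes in balance (cols)
 [[ 0.993 -0.     0.114]
 [-0.114 -0.001  0.993]
 [-0.    -1.    -0.001]]
w 0.0852939367888724
```

{"api": "jog_arm", "payload": {"series": [[20, 0, -15, 0, 0], [60, 0, -43, -0.02, 0], [100, 0, -73, -0.04, 0], [145, 0, -105, -0.06, 0], [190, 0, -138, -0.08, 0], [235, 0, -171, -0.1, 0], [280, 0, -204, -0.114, 0], [325, 0, -237, -0.114, 0], [370, 0, -270, -0.114, 0], [405, 10, -295, -0.114, 0], [422, 25, -308, -0.114, 0], [429, 40, -312, -0.114, 0], [429, 50, -312, -0.114, 0], [429, 50, -312, -0.114, 0]]}}

```text
time_s: 1.85
eef_pos: [0.4866, 0.0551, 0.1488]
eef_rot: [-0.7, 0.701, -0.099, 0.098]
force: [0.2, 0.2, 0.4]
grip_width: 0.0002
```

```bash
python3 -c "
from go import *
rep([-95,-55,90],[-95,-55,74])
shot('side','s1')
shot('top','t1')
crop('s1',200,60,400,280,2.7,'s1c')
crop('t1',205,160,375,315,4,'t1c')
print(proj(load('s1'),arm.get_obs()['eef_pos']))"
```

```text
[-95, -55, 90] [ 0.8 58.8 -0.7]
[-95, -55, 74] [ 0.8 74.8 -0.7]
bal pos [-95.7 -54.2 148.8] t 1.85 F [0.22 0.21 0.4 ]
tool axes in balance (cols)
 [[ 1.    -0.002 -0.   ]
 [ 0.    -0.001  1.   ]
 [-0.002 -1.    -0.001]]
w 0.00016103964861038087
[[265.39444004 190.54083162]]
```

View pics/s1c.png

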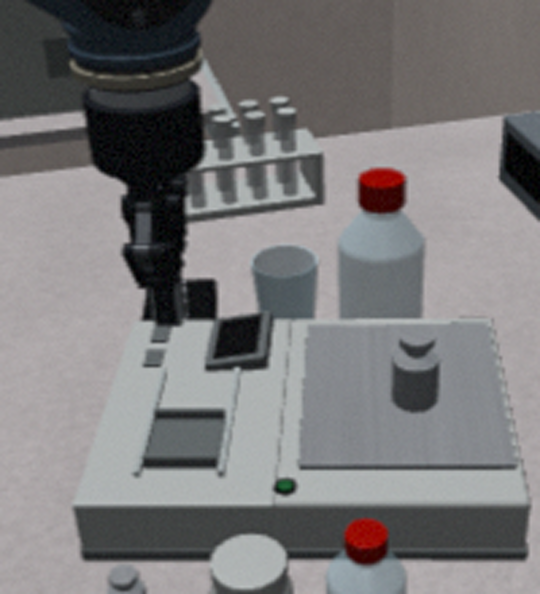

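View pics/t1c.png

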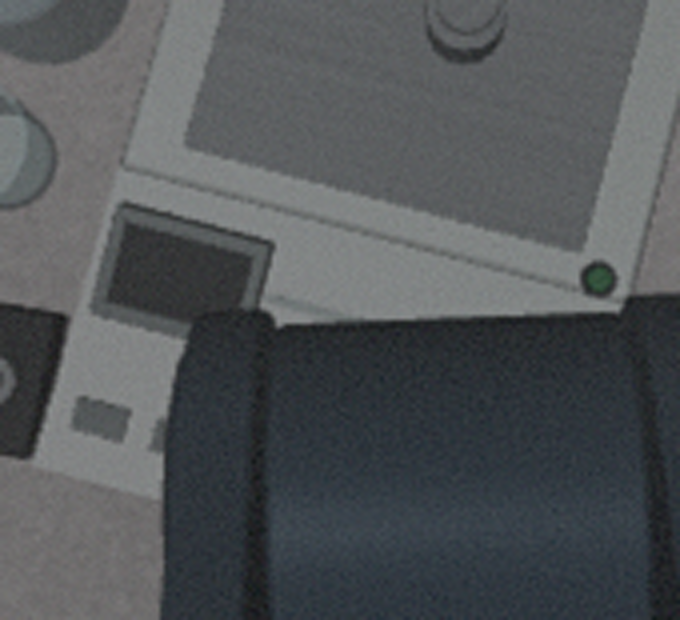

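```bash
python3 -c "
from go import *
c=load('s1')
e=arm.get_obs()['eef_pos']
print(proj(c,e+[0,0,.01]))
for u in (260,263,266):
  for v in range(160,196,3):
    p=pt(c,u,v,win=0)
    if p is not None: print(u,v,bal(p).round(0))
crop('s1',235,120,295,200,9,'s1d')"
```

```text
[[264.87129286 186.43250425]]
260 160 [ -88. -103.  248.]
260 163 [-92. -85. 232.]
260 166 [-93. -85. 225.]
260 169 [-98. -63. 206.]
260 172 [-98. -68. 202.]
260 175 [-99. -68. 196.]
260 178 [-99. -69. 189.]
260 181 [-140.  113.   67.]
260 184 [-138.   99.   67.]
260 187 [-137.   89.   64.]
260 190 [-134.   72.   67.]
260 193 [-133.   64.   64.]
263 160 [-85. -89. 241.]
263 163 [-85. -94. 237.]
263 166 [-87. -85. 226.]
263 169 [-92. -66. 208.]
263 172 [-92. -68. 202.]
263 175 [-93. -69. 196.]
263 178 [-94. -67. 188.]
263 181 [-133.  116.   65.]
263 184 [-131.  102.   65.]
263 187 [-130.   91.   63.]
263 190 [-129.   80.   62.]
263 193 [-126.   61.   66.]
266 160 [-85. -64. 226.]
266 163 [-85. -65. 220.]
266 166 [-87. -60. 211.]
266 169 [-87. -61. 205.]
266 172 [-88. -62. 198.]
266 175 [-89. -59. 190.]
266 178 [-89. -62. 185.]
266 181 [-126.  118.   64.]
266 184 [-124.  102.   65.]
266 187 [-122.   89.   64.]
266 190 [-121.   77.   63.]
266 193 [-118.   62.   65.]
```

View pics/s1d.png

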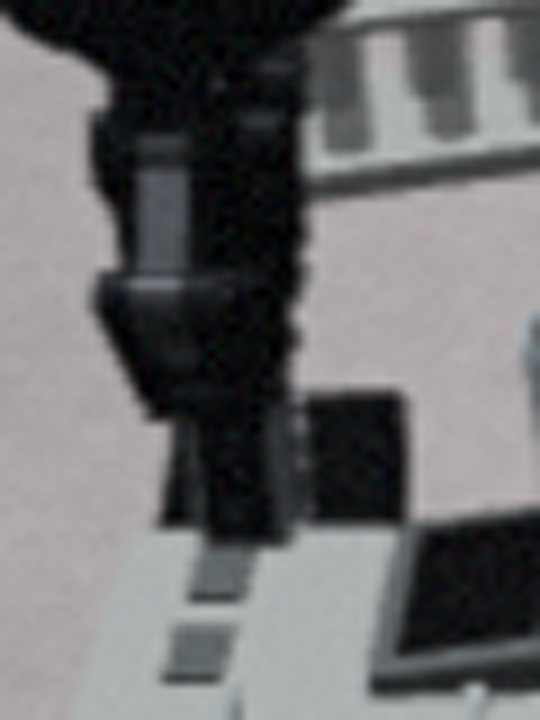

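```bash
python3 -c "
from go import *
c=shot('side','s2')
print(arm.get_obs()['eef_pos'],arm.get_obs()['joint_pos'])
for v in range(150,200,2): print(v,[ (bal(p).round(0).tolist() if (p:=pt(c,u,v,win=0)) is not None else None) for u in (255,258,263,267)])
c=load('s0')
for v in range(80,110,2): print(v,[ (p.round(3).tolist() if (p:=pt(c,u,v,win=0)) is not None else None) for u in (112,116,134,138)])
crop('s0',70,0,170,120,6,'s0g')
"
```

```text
[0.48739958 0.05498804 0.15001964] [ 1.79285764e-02  3.05737184e-01  1.85355910e+00 -1.04920371e-03
  9.82047310e-01 -1.27244353e+00]
150 [[-92.0, -112.0, 273.0], [-87.0, -112.0, 273.0], [-87.0, -67.0, 249.0], [-79.0, -70.0, 250.0]]
152 [[-92.0, -115.0, 271.0], [-87.0, -114.0, 270.0], [-87.0, -70.0, 246.0], [-79.0, -71.0, 247.0]]
154 [[-93.0, -114.0, 266.0], [-87.0, -116.0, 267.0], [-87.0, -70.0, 242.0], [-85.0, -45.0, 229.0]]
156 [[-93.0, -114.0, 262.0], [-88.0, -114.0, 262.0], [-84.0, -88.0, 248.0], [-84.0, -50.0, 227.0]]
158 [[-95.0, -106.0, 254.0], [-89.0, -108.0, 255.0], [-84.0, -91.0, 245.0], [-85.0, -50.0, 223.0]]
160 [[-96.0, -103.0, 248.0], [-91.0, -104.0, 249.0], [-84.0, -92.0, 242.0], [-82.0, -65.0, 226.0]]
162 [[-101.0, -84.0, 233.0], [-96.0, -85.0, 234.0], [-85.0, -93.0, 239.0], [-85.0, -53.0, 215.0]]
164 [[-101.0, -86.0, 230.0], [-96.0, -86.0, 230.0], [-86.0, -90.0, 232.0], [-85.0, -54.0, 212.0]]
166 [[-181.0, 255.0, 28.0], [-101.0, -67.0, 215.0], [-91.0, -69.0, 216.0], [-85.0, -57.0, 209.0]]
168 [[-178.0, 242.0, 29.0], [-101.0, -66.0, 210.0], [-91.0, -67.0, 210.0], [-8
[... 2180 characters left out ...]
0.043], [0.08, 1.165, 0.018]]
96 [[0.018, 1.009, 0.07], [0.032, 1.01, 0.068], [0.08, 1.078, 0.039], [0.078, 1.161, 0.011]]
98 [[0.014, 1.013, 0.061], [0.029, 1.01, 0.06], [0.08, 1.069, 0.034], [0.079, 1.147, 0.007]]
100 [[0.012, 1.011, 0.054], [0.025, 1.015, 0.051], [0.081, 1.052, 0.031], [0.08, 1.131, 0.004]]
102 [[0.009, 1.015, 0.045], [0.023, 1.015, 0.043], [0.079, 1.051, 0.024], [0.077, 1.129, -0.005]]
104 [[0.007, 1.013, 0.038], [0.023, 1.006, 0.038], [0.078, 1.045, 0.017], [0.08, 1.104, -0.005]]
106 [[0.004, 1.012, 0.03], [0.019, 1.011, 0.029], [0.079, 1.031, 0.014], [0.083, 1.082, -0.005]]
108 [[0.003, 1.01, 0.023], [0.017, 1.009, 0.021], [0.081, 1.012, 0.013], [0.086, 1.054, -0.004]]
```

View pics/s0g.png

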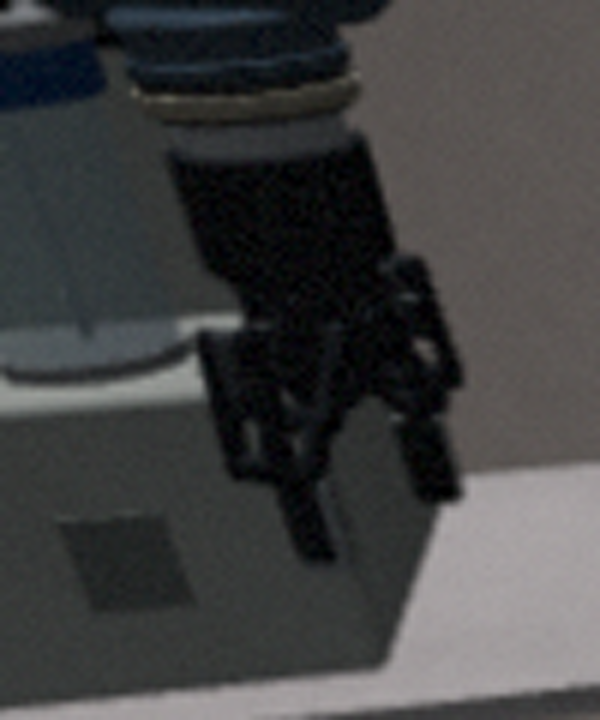

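{"api": "jog_arm", "payload": {"series": [[0.5, 15, -1, 0, 0], [0.5, 35, -1, 0, 0], [0.5, 50, -1, 0, 0], [0.5, 58, -1, 0, 0], [0.5, 60, -1, 0, 0]]}}

```text
time_s: 2.62
eef_pos: [0.4875, 0.0538, 0.0896]
eef_rot: [-0.7, 0.701, -0.099, 0.099]
force: [-0.0, -0.1, 0.9]
grip_width: 0.0001
```

```bash
python3 -c "
from go import *
c=shot('side','s3');rep([-95,-55,74])
print(proj(c,arm.get_obs()['eef_pos']))
for v in range(190,230,2): print(v,[ (bal(p).round(0).tolist() if (p:=pt(c,u,v,win=0)) is not None else None) for u in (255,260,263)])
crop('s3',220,150,320,260,6,'s3c')
"
```

```text
[-95, -55, 74] [-0.7 15.8  0.1]
bal pos [-94.3 -55.1  89.8] t 2.675 F [ 0.1   0.02 -0.3 ]
tool axes in balance (cols)
 [[ 1.     0.    -0.   ]
 [ 0.    -0.001  1.   ]
 [ 0.    -1.    -0.001]]
w -0.00018913644328982793
[[268.64692868 214.28653145]]
190 [[-106.0, -98.0, 181.0], [-98.0, -88.0, 174.0], [-93.0, -87.0, 173.0]]
192 [[-146.0, 65.0, 66.0], [-99.0, -87.0, 168.0], [-93.0, -87.0, 169.0]]
194 [[-144.0, 55.0, 67.0], [-105.0, -61.0, 146.0], [-98.0, -67.0, 150.0]]
196 [[-144.0, 53.0, 62.0], [-105.0, -63.0, 143.0], [-98.0, -69.0, 147.0]]
198 [[-142.0, 43.0, 64.0], [-106.0, -62.0, 137.0], [-99.0, -67.0, 141.0]]
200 [[-140.0, 31.0, 66.0], [-128.0, 30.0, 67.0], [-99.0, -69.0, 137.0]]
202 [[-140.0, 26.0, 64.0], [-127.0, 22.0, 67.0], [-100.0, -69.0, 132.0]]
204 [[-138.0, 18.0, 64.0], [-126.0, 17.0, 65.0], [-102.0, -63.0, 122.0]]
206 [[-138.0, 13.0, 62.0], [-125.0, 10.0, 64.0], [-119.0, 11.0, 63.0]]
208 [[-136.0, 3.0, 64.0], [-125.0, 4.0, 63.0], [-117.0, 2.0, 64.0]]
210 [[-135.0, -5.0, 64.0], [-123.0, -5.0, 64.0], [-117.0, -4.0, 63.0]]
212 [[-132.0, -16.0, 67.0], [-119.0, -28.0, 75.0], [-112.0, -28.0, 76.0]]
214 [[-131.0, -23.0, 66.0], [-119.0, -29.0, 71.0], [-113.0, -26.0, 69.0]]
216 [[-130.0, -33.0, 68.0], [-119.0, -32.0, 68.0], [-112.0, -31.0, 67.0]]
218 [[-128.0, -41.0, 69.0], [-118.0, -40.0, 68.0], [-111.0, -38.0, 67.0]]
220 [[-127.0, -47.0, 68.0], [-117.0, -46.0, 67.0], [-110.0, -49.0, 69.0]]
222 [[-127.0, -53.0, 67.0], [-116.0, -53.0, 68.0], [-109.0, -55.0, 69.0]]
224 [[-125.0, -61.0, 68.0], [-115.0, -60.0, 67.0], [-108.0, -61.0, 68.0]]
226 [[-125.0, -65.0, 66.0], [-114.0, -64.0, 65.0], None]
228 [[-121.0, -84.0, 76.0], [-110.0, -84.0, 76.0], [-104.0, -84.0, 76.0]]
```

View pics/s3c.png

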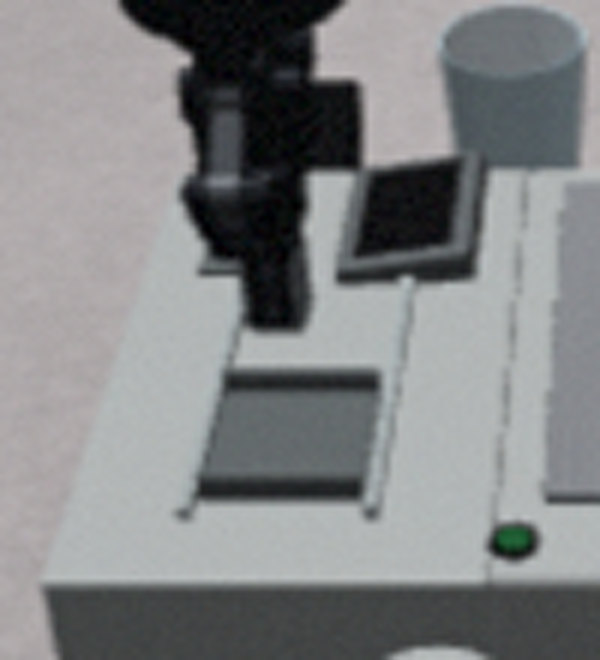

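{"api": "jog_arm", "payload": {"series": [[-0.7, 8, 0, 0, 0], [-0.7, 16, 0, 0, 0], [-0.7, 16, 0, 0, 0]]}}

```text
time_s: 3.05
eef_pos: [0.4866, 0.054, 0.0732]
eef_rot: [-0.7, 0.701, -0.099, 0.098]
force: [-0.4, 0.1, 0.1]
grip_width: -0.0003
```

{"api": "jog_arm", "payload": {"series": [[0, 3, 0, 0, 0], [0, 5, 0, 0, 0]]}}

```text
time_s: 3.3
eef_pos: [0.4866, 0.054, 0.068]
eef_rot: [-0.7, 0.701, -0.099, 0.098]
force: [-0.3, 0.5, -0.2]
grip_width: 0.0002
```

{"api": "jog_arm", "payload": {"series": [[0, 2, 0, 0, 0], [0, 3, 0, 0, 0]]}}

```text
time_s: 3.55
eef_pos: [0.4865, 0.054, 0.0649]
eef_rot: [-0.7, 0.701, -0.099, 0.098]
force: [-0.6, 0.0, -0.3]
grip_width: -0.0003
```

{"api": "jog_arm", "payload": {"series": [[0, 4, 0, 0, 0], [0, 8, 0, 0, 0], [0, 12, 0, 0, 0], [0, 15, 0, 0, 0], [0, 15, 0, 0, 0]]}}

```text
time_s: 4.18
eef_pos: [0.4864, 0.054, 0.0497]
eef_rot: [-0.7, 0.701, -0.099, 0.098]
force: [-1.4, -0.0, 0.0]
grip_width: -0.0
```

```bash
python3 -c "
from go import *
c=shot('side','s4');rep([-95,-55,44])
for v in range(204,240,2): print(v,[ (bal(p).round(0).tolist() if (p:=pt(c,u,v,win=0)) is not None else None) for u in (263,265,267,270)])
crop('s4',230,180,320,260,7,'s4c')
"
```

```text
[-95, -55, 44] [0.4 5.9 0.3]
bal pos [-95.4 -55.3  49.9] t 4.225 F [ 0.12 -0.37 -0.43]
tool axes in balance (cols)
 [[ 1.    -0.001 -0.   ]
 [ 0.    -0.001  1.   ]
 [-0.001 -1.    -0.001]]
w 0.00012995841762192075
204 [[-91.0, -109.0, 156.0], [-87.0, -111.0, 157.0], [-85.0, -103.0, 152.0], [-86.0, -69.0, 127.0]]
206 [[-94.0, -102.0, 146.0], [-90.0, -100.0, 144.0], [-86.0, -102.0, 146.0], [-83.0, -84.0, 133.0]]
208 [[-97.0, -89.0, 131.0], [-93.0, -88.0, 131.0], [-88.0, -93.0, 134.0], [-85.0, -79.0, 124.0]]
210 [[-102.0, -70.0, 112.0], [-99.0, -66.0, 109.0], [-94.0, -68.0, 111.0], [-89.0, -64.0, 108.0]]
212 [[-103.0, -69.0, 106.0], [-98.0, -70.0, 107.0], [-94.0, -69.0, 106.0], [-89.0, -62.0, 101.0]]
214 [[-103.0, -70.0, 102.0], [-99.0, -69.0, 101.0], [-94.0, -71.0, 103.0], [-90.0, -62.0, 96.0]]
216 [[-104.0, -70.0, 97.0], [-99.0, -71.0, 97.0], [-96.0, -65.0, 93.0], [-90.0, -65.0, 92.0]]
218 [[-106.0, -62.0, 86.0], [-100.0, -69.0, 91.0], [-96.0, -69.0, 91.0], [-90.0, -68.0, 90.0]]
220 [[-110.0, -46.0, 67.0], [-102.0, -61.0, 79.0], [-98.0, -62.0, 80.0], [-92.0, -62.0, 79.0]]
222 [[-109.0, -53.0, 67.0], [-105.0, -52.0, 67.0], [-101.0, -52.0, 66.0], [-94.0, -55.0, 68.0]]
224 [[-108.0, -60.0, 67.0], [-104.0, -59.0, 67.0], [-99.0, -60.0, 67.0], [-93.0, -60.0, 67.0]]
226 [[-107.0, -66.0, 67.0], [-103.0, -67.0, 67.0], [-99.0, -66.0, 67.0], [-93.0, -64.0, 65.0]]
228 [[-104.0, -84.0, 76.0], [-100.0, -83.0, 75.0], [-96.0, -81.0, 74.0], [-90.0, -82.0, 74.0]]
230 [[-104.0, -86.0, 72.0], [-99.0, -87.0, 73.0], [-95.0, -86.0, 72.0], [-89.0, -86.0, 72.0]]
232 [[-105.0, -85.0, 66.0], [-100.0, -86.0, 67.0], [-96.0, -84.0, 65.0], [-90.0, -87.0, 68.0]]
234 [[-104.0, -90.0, 65.0], [-100.0, -89.0, 64.0], [-96.0, -89.0, 64.0], [-90.0, -90.0, 65.0]]
236 [[-103.0, -96.0, 64.0], [-99.0, -95.0, 64.0], [-95.0, -95.0, 64.0], [-89.0, -96.0, 65.0]]
238 [[-103.0, -100.0, 63.0], [-98.0, -103.0, 65.0], [-95.0, -100.0, 62.0], [-88.0, -102.0, 64.0]]
```

View pics/s4c.png

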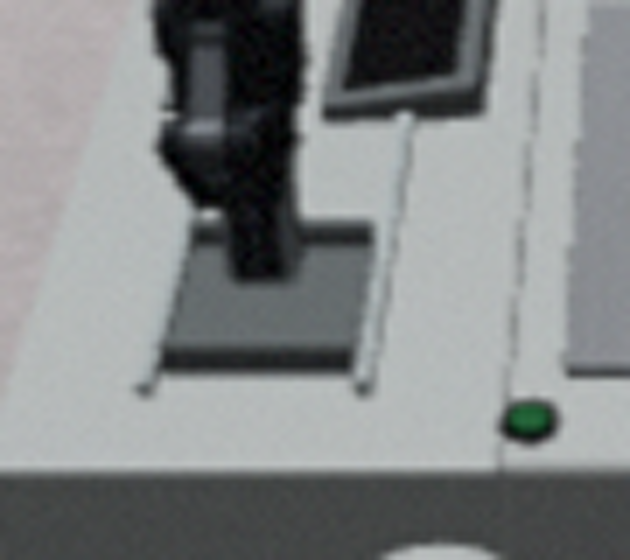

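{"api": "jog_arm", "payload": {"series": [[0.4, 4, 0, 0, 0], [0.4, 7, 0, 0, 0], [0.4, 7, 0, 0, 0]]}}

```text
time_s: 4.6
eef_pos: [0.4867, 0.0538, 0.0426]
eef_rot: [-0.7, 0.701, -0.099, 0.098]
force: [-0.4, -0.1, 0.3]
grip_width: -0.0001
```

{"api": "jog_arm", "payload": {"series": [[0, 0.7, 0, 0, 0], [0, 1.5, 0, 0, 0]]}}

```text
time_s: 4.85
eef_pos: [0.4867, 0.0538, 0.0411]
eef_rot: [-0.7, 0.701, -0.099, 0.098]
force: [-0.0, -0.5, -0.1]
grip_width: -0.0002
```

{"api": "jog_arm", "payload": {"series": [[0, 0, 4, 0, 0], [0, 0, 8, 0, 0], [0, 0, 11, 0, 0], [0, 0, 14, 0, 0], [0, 0, 18, 0, 0], [0, 0, 23, 0, 0], [0, 0, 28, 0, 0], [0, 0, 33, 0, 0], [0, 0, 38, 0, 0], [0, 0, 43, 0, 0], [0, 0, 48, 0, 0], [0, 0, 53, 0, 0], [0, 0, 58, 0, 0], [0, 0, 62, 0, 0], [0, 0, 66, 0, 0], [0, 0, 66, 0, 0]]}}

```text
time_s: 6.85
eef_pos: [0.5049, 0.1176, 0.041]
eef_rot: [-0.7, 0.701, -0.099, 0.098]
force: [-0.9, 0.3, -0.3]
grip_width: -0.0
```

```bash
python3 -c "
from go import *
c=shot('side','s5');rep([-95,-60,41])
crop('s5',230,160,320,260,6,'s5c')
"
```

```text
[-95, -60, 41] [  0.3   0.  -70.8]
bal pos [-95.4  10.8  40.9] t 6.9 F [ 0.16 -0.7  -0.32]
tool axes in balance (cols)
 [[ 1.    -0.002 -0.   ]
 [ 0.    -0.001  1.   ]
 [-0.002 -1.    -0.001]]
w 5.254152149646904e-05
```

View pics/s5c.png

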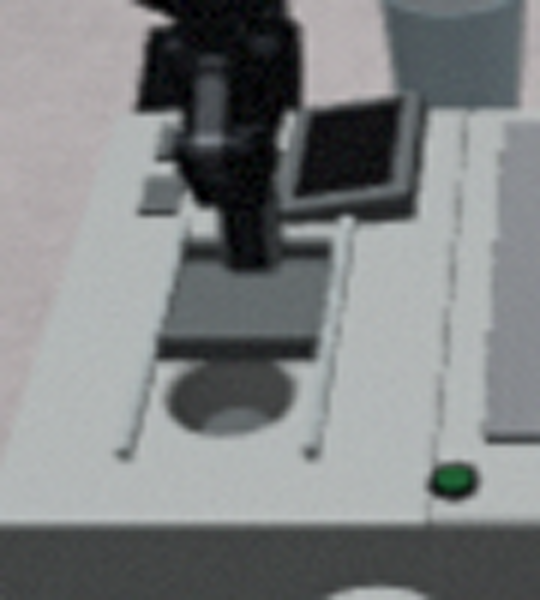

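{"api": "jog_arm", "payload": {"series": [[0.3, 0, 2, 0, 0], [0.3, 0, 4, 0, 0], [0.3, 0, 6, 0, 0], [0.3, 0, 6, 0, 0]]}}

```text
time_s: 7.4
eef_pos: [0.5068, 0.1233, 0.0409]
eef_rot: [-0.7, 0.701, -0.099, 0.098]
force: [0.9, -0.1, -0.7]
grip_width: -0.0005
```

{"api": "jog_arm", "payload": {"series": [[0, 0, 1.5, 0, 0], [0, 0, 3, 0, 0], [0, 0, 3, 0, 0]]}}

```text
time_s: 7.78
eef_pos: [0.5078, 0.1264, 0.0409]
eef_rot: [-0.7, 0.7, -0.099, 0.098]
force: [-0.0, -0.2, -0.5]
grip_width: -0.0002
```

{"api": "jog_arm", "payload": {"series": [[0, 0, 1.5, 0, 0], [0, 0, 3, 0, 0]]}}

```text
time_s: 8.02
eef_pos: [0.5087, 0.1293, 0.0409]
eef_rot: [-0.7, 0.7, -0.099, 0.098]
force: [0.3, -0.5, 1.2]
grip_width: 0.0002
```

```bash
python3 -c "
from go import *
c=shot('side','s6');rep([-95,-60,41])
crop('s6',230,160,320,260,6,'s6c')
q=[[-.124,-.026-.0,.078],[-.066,-.026,.078],[-.124,-.026,.067],[-.066,-.026,.067]]
print((proj(c,T(r.x,q))-[230,160])*6+3)
for v in range(206,228,1): print(v,[ (bal(p).round(0).tolist() if (p:=pt(c,u,v,win=0)) is not None else None) for u in (263,270,277)])
"
```

```text
[-95, -60, 41] [ -0.1   0.  -83.3]
bal pos [-94.9  23.3  41. ] t 8.075 F [-0.8   0.07 -0.61]
tool axes in balance (cols)
 [[ 1.    -0.001 -0.001]
 [ 0.001 -0.001  1.   ]
 [-0.001 -1.    -0.001]]
w -0.00010419364887245732
[[168.03358844 306.29746214]
 [325.17132518 305.29920086]
 [171.51761594 330.00454522]
 [327.47030834 329.05874354]]
206 [[-118.0, 7.0, 66.0], [-102.0, 6.0, 67.0], [-85.0, 6.0, 67.0]]
207 [[-117.0, 1.0, 67.0], [-101.0, 1.0, 67.0], [-85.0, 4.0, 65.0]]
208 [[-116.0, -2.0, 67.0], [-100.0, -3.0, 68.0], [-85.0, -2.0, 67.0]]
209 [[-116.0, -7.0, 68.0], [-100.0, -6.0, 67.0], [-84.0, -5.0, 67.0]]
210 [[-115.0, -11.0, 68.0], [-100.0, -9.0, 67.0], [-84.0, -9.0, 66.0]]
211 [[-115.0, -12.0, 66.0], [-99.0, -14.0, 67.0], [-83.0, -13.0, 67.0]]
212 [[-112.0, -26.0, 74.0], [-97.0, -27.0, 74.0], [-81.0, -26.0, 73.0]]
213 [[-112.0, -29.0, 73.0], [-97.0, -28.0, 73.0], [-81.0, -31.0, 74.0]]
214 [[-112.0, -30.0, 71.0], [-97.0, -29.0, 70.0], [-81.0, -30.0, 71.0]]
215 [[-113.0, -29.0, 68.0], [-97.0, -28.0, 67.0], [-81.0, -30.0, 69.0]]
216 [[-113.0, -28.0, 64.0], [-97.0, -31.0, 67.0], [-81.0, -30.0, 66.0]]
217 [[-112.0, -33.0, 65.0], [-97.0, -32.0, 64.0], [-81.0, -33.0, 65.0]]
218 [[-112.0, -35.0, 64.0], [-97.0, -34.0, 63.0], [-81.0, -36.0, 65.0]]
219 [[-112.0, -36.0, 62.0], [-97.0, -34.0, 61.0], [-81.0, -39.0, 64.0]]
220 [[-112.0, -38.0, 61.0], [-97.0, -36.0, 59.0], [-80.0, -41.0, 63.0]]
221 [[-112.0, -39.0, 59.0], [-97.0, -36.0, 56.0], [-80.0, -42.0, 61.0]]
222 [[-112.0, -43.0, 59.0], [-97.0, -37.0, 54.0], [-81.0, -42.0, 58.0]]
223 [[-112.0, -40.0, 54.0], [-98.0, -36.0, 51.0], [-81.0, -43.0, 56.0]]
224 [[-112.0, -42.0, 53.0], [-98.0, -34.0, 46.0], [-82.0, -41.0, 51.0]]
225 [[-112.0, -43.0, 50.0], [-99.0, -35.0, 44.0], [-82.0, -40.0, 48.0]]
226 [[-113.0, -40.0, 45.0], [-99.0, -36.0, 42.0], [-82.0, -41.0, 46.0]]
227 [[-113.0, -43.0, 45.0], [-99.0, -35.0, 38.0], [-82.0, -41.0, 43.0]]
```

View pics/s6c.png

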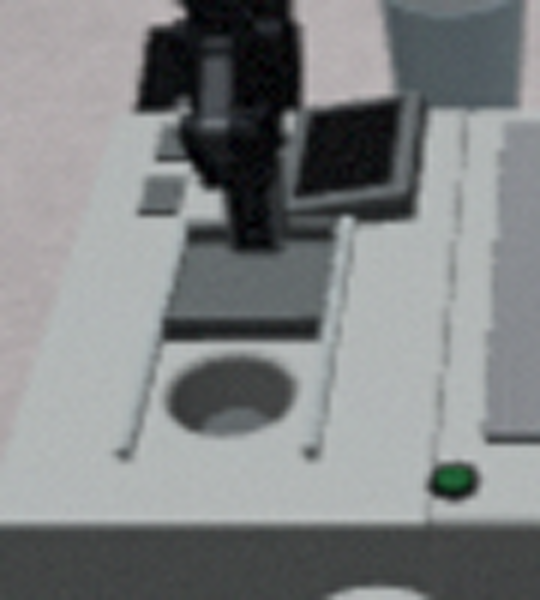

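{"api": "jog_arm", "payload": {"series": [[0, 0, 1.5, 0, 0], [0, 0, 3, 0, 0]]}}

```text
time_s: 8.32
eef_pos: [0.5096, 0.1324, 0.041]
eef_rot: [-0.7, 0.7, -0.099, 0.098]
force: [-0.3, -1.5, 0.1]
grip_width: 0.0001
```

{"api": "jog_arm", "payload": {"series": [[0, 0, 1, 0, 0], [0, 0, 2, 0, 0]]}}

```text
time_s: 8.57
eef_pos: [0.5102, 0.1344, 0.041]
eef_rot: [-0.7, 0.7, -0.099, 0.098]
force: [-1.4, -1.8, -0.4]
grip_width: 0.0001
```

{"api": "jog_arm", "payload": {"series": [[0, 0, 1, 0, 0], [0, 0, 2, 0, 0], [0, 0, 2, 0, 0]]}}

```text
time_s: 8.95
eef_pos: [0.5102, 0.1347, 0.0408]
eef_rot: [-0.699, 0.701, -0.099, 0.097]
force: [-1.7, -14.8, 2.5]
grip_width: -0.0001
```

```bash
python3 -c "
from go import *
c=shot('side','s7');rep([-95,-60,41])
crop('s7',230,160,320,260,6,'s7c')
for v in range(206,220,1): print(v,[ (bal(p).round(0).tolist() if (p:=pt(c,u,v,win=0)) is not None else None) for u in (263,270,277)])
"
```

```text
[-95, -60, 41] [ -0.    0.1 -88.8]
bal pos [-95.1  28.8  40.8] t 9.0 F [ -2.31 -14.73   2.01]
tool axes in balance (cols)
 [[ 1.    -0.002 -0.001]
 [ 0.001 -0.004  1.   ]
 [-0.002 -1.    -0.004]]
w 0.00011552271112588218
206 [[-118.0, 6.0, 67.0], [-101.0, 4.0, 68.0], [-85.0, 5.0, 67.0]]
207 [[-117.0, 2.0, 67.0], [-101.0, 2.0, 67.0], [-85.0, 1.0, 68.0]]
208 [[-117.0, -2.0, 67.0], [-101.0, -0.0, 66.0], [-85.0, 1.0, 65.0]]
209 [[-116.0, -7.0, 68.0], [-99.0, -8.0, 69.0], [-84.0, -5.0, 66.0]]
210 [[-114.0, -16.0, 72.0], [-97.0, -21.0, 75.0], [-82.0, -20.0, 75.0]]
211 [[-113.0, -23.0, 74.0], [-96.0, -27.0, 77.0], [-82.0, -22.0, 73.0]]
212 [[-113.0, -24.0, 73.0], [-97.0, -25.0, 73.0], [-81.0, -25.0, 73.0]]
213 [[-113.0, -22.0, 68.0], [-97.0, -24.0, 69.0], [-82.0, -24.0, 69.0]]
214 [[-113.0, -24.0, 67.0], [-98.0, -24.0, 67.0], [-82.0, -25.0, 68.0]]
215 [[-114.0, -24.0, 64.0], [-98.0, -24.0, 64.0], [-82.0, -23.0, 63.0]]
216 [[-113.0, -28.0, 64.0], [-97.0, -30.0, 65.0], [-82.0, -28.0, 64.0]]
217 [[-112.0, -32.0, 64.0], [-97.0, -32.0, 64.0], [-82.0, -30.0, 63.0]]
218 [[-112.0, -37.0, 66.0], [-97.0, -32.0, 61.0], [-81.0, -34.0, 63.0]]
219 [[-112.0, -37.0, 63.0], [-97.0, -34.0, 60.0], [-81.0, -39.0, 64.0]]
```

View pics/s7c.png

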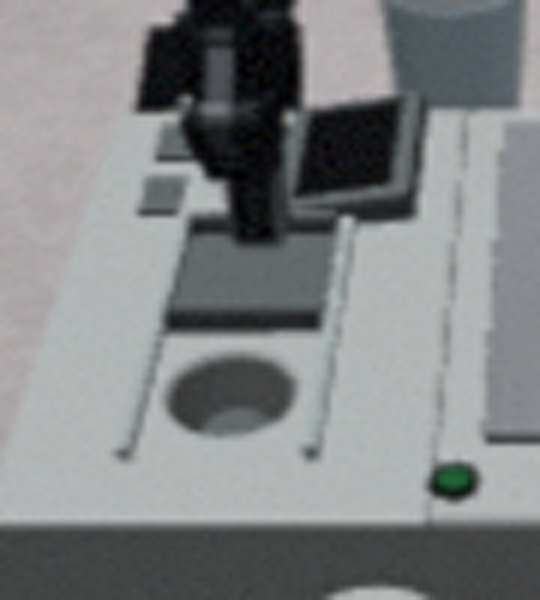

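{"api": "jog_arm", "payload": {"series": [[0, 0, -3, 0, 0], [0, -4, -6, 0, 0], [0, -12, -8, 0, 0], [0, -20, -14, 0, 0], [0, -24, -24, 0, 0], [0, -24, -38, 0, 0], [0, -24, -53, 0, 0], [0, -24, -68, 0, 0], [0, -24, -80, 0, 0], [0, -24, -87, 0, 0], [0, -24, -88.8, 0, 0], [0, -24, -88.8, 0, 0]]}}

```text
time_s: 10.5
eef_pos: [0.4858, 0.0495, 0.0651]
eef_rot: [-0.699, 0.701, -0.099, 0.097]
force: [0.0, -1.0, -0.1]
grip_width: -0.0001
```

```bash
python3 -c "
from go import *
c=shot('side','s8');rep([-95,-60,48],[-95,-60,27])
a=np.linspace(0,2*np.pi,24)
k=load('s7')
for n,cc in (('s7',k),('s8',c)):
  im=cv2.imread(f'pics/{n}.png')[160:260,230:320]; im=cv2.resize(im,None,fx=6,fy=6,interpolation=cv2.INTER_CUBIC)
  for u in proj(cc,T(r.x,np.c_[-.095+.023*np.cos(a),-.06+.023*np.sin(a),0*a+.066])): cv2.circle(im,tuple(int(x) for x in (u-[230,160]+.5)*6),1,(0,0,255),-1)
  cv2.imwrite(f'pics/{n}w.png',im)
"
```

```text
[-95, -60, 48] [-0.1 17.1 -0.3]
[-95, -60, 27] [-0.1 38.1 -0.2]
bal pos [-94.9 -59.7  65.1] t 10.55 F [-0.21  0.06 -0.15]
tool axes in balance (cols)
 [[ 1.    -0.002 -0.001]
 [ 0.001 -0.004  1.   ]
 [-0.002 -1.    -0.004]]
w 0.00010811322766620457
```

View pics/s7w.png

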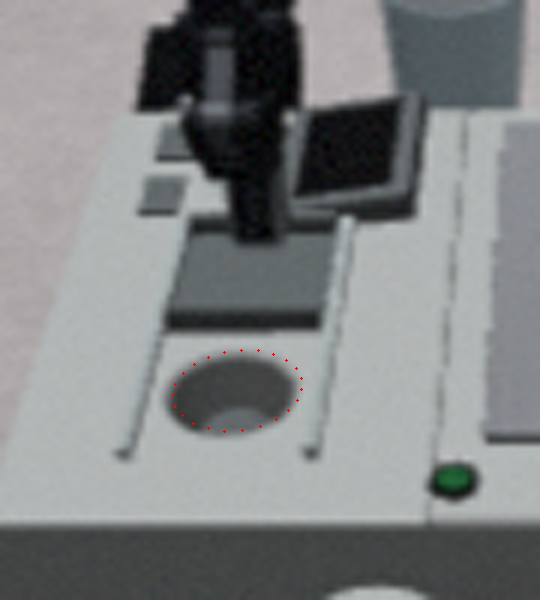

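View pics/s8w.png

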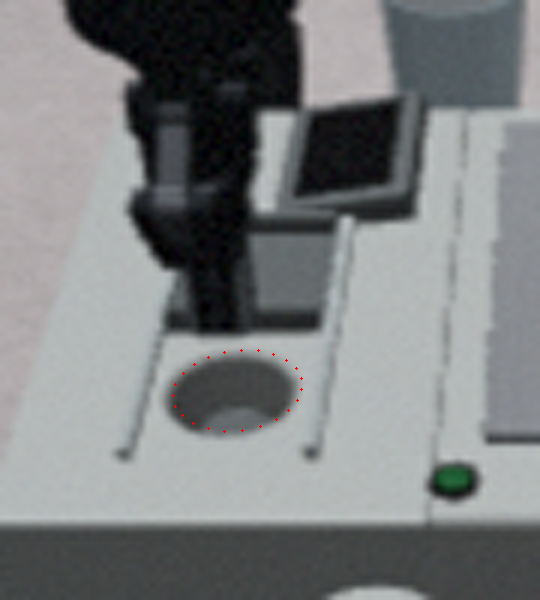

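```bash
python3 -c "
from go import *
c=load('s8')
q=[[x/1000,y/1000,z/1000] for z in (96,) for y in (-67,-53) for x in (-106,-84)]
for a,b in zip(q,(proj(c,T(r.x,q))-[230,160]+.5)*6): print(a,b.round())
for v in range(196,216,2): print(v,[(u,bal(p).round(0).tolist()) for u in range(258,274,2) if (p:=pt(c,u,v,win=0)) is not None])
crop('s8',250,180,280,220,14,'s8d')
"
```

```text
[-0.106, -0.067, 0.096] [195. 336.]
[-0.084, -0.067, 0.096] [258. 335.]
[-0.106, -0.053, 0.096] [201. 311.]
[-0.084, -0.053, 0.096] [263. 311.]
196 [(258, [-96.0, -120.0, 182.0]), (260, [-93.0, -119.0, 181.0]), (262, [-89.0, -121.0, 182.0]), (264, [-85.0, -121.0, 183.0]), (266, [-84.0, -108.0, 174.0]), (268, [-87.0, -74.0, 150.0]), (270, [-84.0, -68.0, 146.0]), (272, [-100.0, 35.0, 75.0])]
198 [(258, [-97.0, -118.0, 176.0]), (260, [-94.0, -117.0, 176.0]), (262, [-90.0, -116.0, 175.0]), (264, [-86.0, -117.0, 175.0]), (266, [-84.0, -110.0, 171.0]), (268, [-84.0, -92.0, 158.0]), (270, [-84.0, -72.0, 144.0]), (272, [-100.0, 34.0, 69.0])]
200 [(258, [-100.0, -109.0, 165.0]), (260, [-96.0, -110.0, 166.0]), (262, [-92.0, -109.0, 165.0]), (264, [-88.0, -111.0, 167.0]), (266, [-85.0, -108.0, 164.0]), (268, [-84.0, -95.0, 155.0]), (270, [-84.0, -74.0, 140.0]), (272, [-100.0, 29.0, 67.0])]
202 [(258, [-103.0, -97.0, 152.0]), (260, [-101.0, -90.0, 147.0]), (262, [-97.0, -92.0, 148.0]), (264, [-94.0, -88.0, 145.0]), (266, [-87.0, -101.0, 154.0]), (268, [-84.0, -96.0, 151.0]), (270, [-86.0, -67.0,
[... 804 characters left out ...]
(260, [-119.0, -23.0, 77.0]), (262, [-103.0, -72.0, 114.0]), (264, [-99.0, -72.0, 114.0]), (266, [-95.0, -73.0, 115.0]), (268, [-91.0, -73.0, 114.0]), (270, [-88.0, -67.0, 110.0]), (272, [-85.0, -61.0, 105.0])]
212 [(258, [-124.0, -24.0, 72.0]), (260, [-120.0, -23.0, 72.0]), (262, [-106.0, -64.0, 103.0]), (264, [-99.0, -75.0, 111.0]), (266, [-95.0, -74.0, 110.0]), (268, [-91.0, -74.0, 110.0]), (270, [-88.0, -67.0, 105.0]), (272, [-85.0, -62.0, 101.0])]
214 [(258, [-125.0, -23.0, 66.0]), (260, [-120.0, -24.0, 67.0]), (262, [-106.0, -66.0, 99.0]), (264, [-101.0, -71.0, 103.0]), (266, [-96.0, -72.0, 104.0]), (268, [-92.0, -72.0, 103.0]), (270, [-89.0, -66.0, 99.0]), (272, [-93.0, -25.0, 67.0])]
```

View pics/s8d.png

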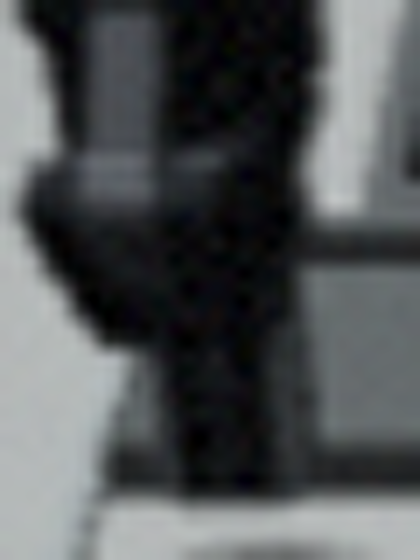

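{"api": "jog_arm", "payload": {"series": [[-0.5, 5, -1, 0, 0], [-0.5, 12, -1, 0, 0], [-0.5, 19, -1, 0, 0], [-0.5, 25, -1, 0, 0], [-0.5, 29, -1, 0, 0], [-0.5, 29, -1, 0, 0]]}}

```text
time_s: 11.3
eef_pos: [0.4849, 0.0487, 0.0358]
eef_rot: [-0.699, 0.701, -0.099, 0.097]
force: [-0.7, 0.6, -0.2]
grip_width: -0.0002
```

```bash
python3 -c "
from go import *
c=shot('side','s9');rep([-95.5,-61,20])
crop('s9',240,190,300,250,10,'s9c')
"
```

```text
[-95.5, -61, 20] [-0.  16.1 -0.2]
bal pos [-95.4 -60.8  36.1] t 11.35 F [ 0.41  0.11 -0.45]
tool axes in balance (cols)
 [[ 1.    -0.002 -0.001]
 [ 0.001 -0.004  1.   ]
 [-0.002 -1.    -0.004]]
w -3.449537838197778e-05
```

View pics/s9c.png

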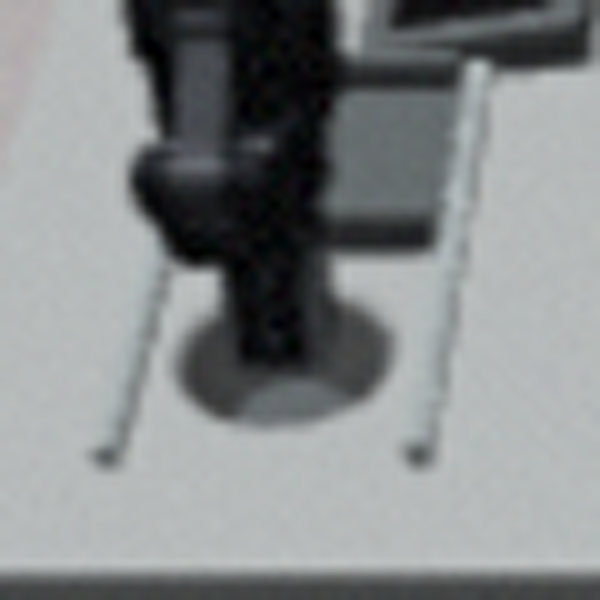

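{"api": "jog_arm", "payload": {"series": [[0, 4, 0, 0, 0], [0, 8, 0, 0, 0], [0, 12, 0, 0, 0], [0, 16, 0, 0, 0], [0, 16, 0, 0, 0]]}}

```text
time_s: 11.98
eef_pos: [0.4848, 0.0487, 0.0197]
eef_rot: [-0.699, 0.701, -0.099, 0.097]
force: [0.1, -0.5, -0.2]
grip_width: -0.0003
```

{"api": "jog_arm", "payload": {"series": [[0, 1, 0, 0, 0], [0, 2, 0, 0, 0], [0, 2, 0, 0, 0]]}}

```text
time_s: 12.35
eef_pos: [0.4848, 0.0487, 0.0177]
eef_rot: [-0.699, 0.701, -0.099, 0.097]
force: [0.5, -0.3, -0.2]
grip_width: -0.0002
```

{"api": "jog_arm", "payload": {"series": [[0, 1, 0, 0, 0], [0, 2, 0, 0, 0], [0, 2, 0, 0, 0]]}}

```text
time_s: 12.72
eef_pos: [0.4848, 0.0487, 0.0158]
eef_rot: [-0.699, 0.701, -0.099, 0.097]
force: [0.8, 0.0, 1.7]
grip_width: 0.0001
```

{"api": "jog_arm", "payload": {"series": [[0, 1, 0, 0, 0], [0, 2, 0, 0, 0], [0, 2, 0, 0, 0]]}}

```text
time_s: 13.1
eef_pos: [0.4849, 0.0487, 0.0138]
eef_rot: [-0.699, 0.701, -0.099, 0.097]
force: [-0.7, 0.2, 3.3]
grip_width: -0.0001
```

{"api": "jog_arm", "payload": {"series": [[0, 1, 0, 0, 0], [0, 2, 0, 0, 0], [0, 3, 0, 0, 0], [0, 3, 0, 0, 0]]}}

```text
time_s: 13.6
eef_pos: [0.4849, 0.0487, 0.0113]
eef_rot: [-0.699, 0.701, -0.099, 0.097]
force: [-4.4, 1.2, 13.2]
grip_width: 0.0001
```

{"api": "jog_arm", "payload": {"series": [[0, 0.7, 0, 0, 0], [0, 0.7, 0, 0, 0]]}}

```text
time_s: 13.85
eef_pos: [0.4849, 0.0487, 0.0113]
eef_rot: [-0.699, 0.701, -0.099, 0.097]
force: [-5.4, -0.1, 16.8]
grip_width: 0.0001
```

{"api": "jog_arm", "payload": {"series": [[0, 1, 0, 0, 0], [0, 1, 0, 0, 0], [0, 1, 0, 0, 0], [0, 1, 0, 0, 0], [0, 1, 0, 0, 0], [0, 1, 0, 0, 0], [0, 1, 0, 0, 0], [0, 1, 0, 0, 0], [0, 1, 0, 0, 0], [0, 1, 0, 0, 0], [0, 1, 0, 0, 0], [0, 1, 0, 0, 0], [0, 1, 0, 0, 0], [0, 1, 0, 0, 0], [0, 1, 0, 0, 0], [0, 1, 0, 0, 0], [0, 1, 0, 0, 0], [0, 1, 0, 0, 0], [0, 1, 0, 0, 0], [0, 1, 0, 0, 0]]}}

```text
time_s: 16.35
eef_pos: [0.4849, 0.0487, 0.0112]
eef_rot: [-0.699, 0.701, -0.099, 0.097]
force: [-6.1, -0.0, 20.6]
grip_width: 0.0002
```

```bash
python3 -c "
from go import *
c=shot('side','s10');rep([-95.5,-61,64])
crop('s10',230,160,320,260,6,'s10c')
"
```

```text
[-95.5, -61, 64] [ -0.1 -52.8  -0.4]
bal pos [-95.5 -60.9  11.2] t 16.4 F [-5.7   0.52 20.16]
tool axes in balance (cols)
 [[ 1.    -0.002 -0.001]
 [ 0.001 -0.004  1.   ]
 [-0.002 -1.    -0.004]]
w -0.00010124392653962395
```

View pics/s10c.png

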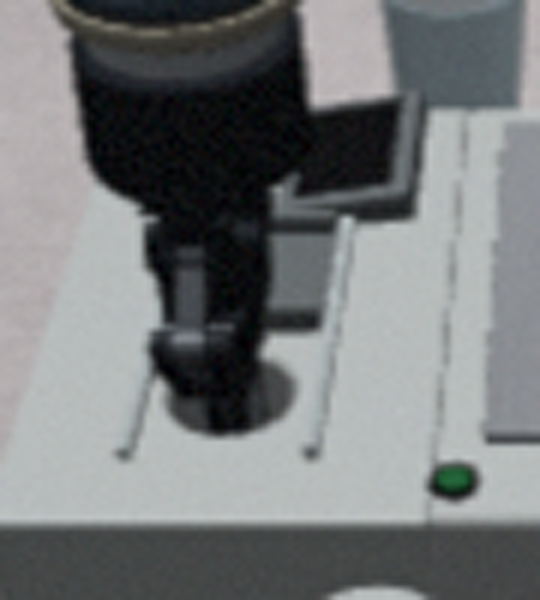

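{"api": "jog_arm", "payload": {"series": [[0, -3, 0, 0, 0], [0, -8, 0, 0, 0], [0, -16, 0, 0, 0], [0, -26, 0, 0, 0], [0, -38, 0, 0, 0], [0, -48, 0, 0, 0], [0, -53, 2, 0, 0], [0, -53, 10, 0, 0], [0, -53, 22, 0, 0], [0, -53, 36, 0, 0], [0, -53, 50, 0, 0], [0, -53, 61, 0, 0], [0, -53, 66, 0, 0], [0, -53, 67, 0, 0], [0, -47, 67, 0, 0], [0, -40, 67, 0, 0], [0, -34, 67, 0, 0], [0, -30, 67, 0, 0], [0, -30, 67, 0, 0]]}}

```text
time_s: 18.77
eef_pos: [0.5033, 0.1131, 0.0406]
eef_rot: [-0.699, 0.702, -0.099, 0.097]
force: [0.6, -0.2, 0.5]
grip_width: 0.0001
```

```bash
python3 -c "
from go import *
c=shot('side','s11');rep([-95,0,41],[-95,-75,41])
crop('s11',230,160,320,260,6,'s11c')
"
```

```text
[-95, 0, 41] [ 0.5 -0.1 -6.2]
[-95, -75, 41] [  0.4   0.2 -81.2]
bal pos [-95.5   6.2  40.9] t 18.825 F [ 0.28 -0.94  0.65]
tool axes in balance (cols)
 [[ 1.    -0.002 -0.001]
 [ 0.001 -0.004  1.   ]
 [-0.002 -1.    -0.004]]
w -7.455875333205243e-05
```

View pics/s11c.png

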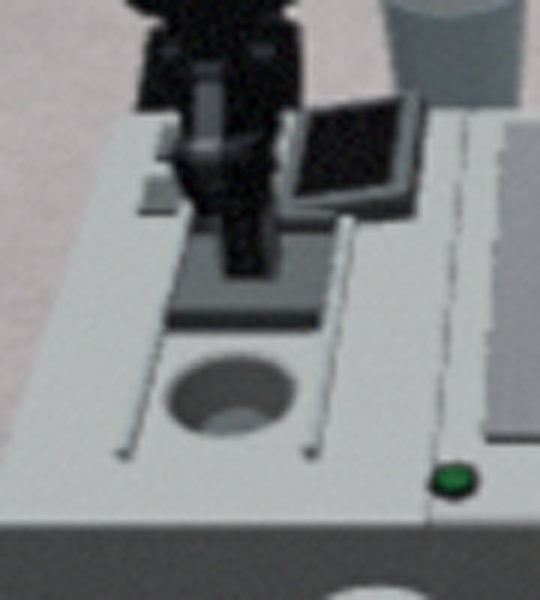

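{"api": "jog_arm", "payload": {"series": [[0, 0, -4, 0, 0], [0, 0, -9, 0, 0], [0, 0, -13, 0, 0], [0, 0, -16, 0, 0], [0, 0, -20, 0, 0], [0, 0, -24, 0, 0], [0, 0, -29, 0, 0], [0, 0, -34, 0, 0], [0, 0, -39, 0, 0], [0, 0, -44, 0, 0], [0, 0, -49, 0, 0], [0, 0, -54, 0, 0], [0, 0, -59, 0, 0], [0, 0, -64, 0, 0], [0, 0, -69, 0, 0], [0, 0, -74, 0, 0], [0, 0, -78, 0, 0], [0, 0, -81, 0, 0], [0, 0, -81, 0, 0]]}}

```text
time_s: 21.2
eef_pos: [0.4812, 0.035, 0.0412]
eef_rot: [-0.699, 0.702, -0.099, 0.097]
force: [-0.2, 1.0, -0.6]
grip_width: 0.0002
```

{"api": "jog_arm", "payload": {"series": [[0.4, 0, -1.5, 0, 0], [0.4, 0, -3, 0, 0], [0.4, 0, -3, 0, 0]]}}

```text
time_s: 21.58
eef_pos: [0.4808, 0.032, 0.0413]
eef_rot: [-0.699, 0.702, -0.099, 0.097]
force: [0.4, -0.1, -0.8]
grip_width: 0.0
```

{"api": "jog_arm", "payload": {"series": [[0, 0, -1, 0, 0], [0, 0, -2, 0, 0], [0, 0, -2, 0, 0]]}}

```text
time_s: 21.95
eef_pos: [0.4806, 0.0312, 0.0413]
eef_rot: [-0.7, 0.701, -0.099, 0.098]
force: [2.5, 12.1, -3.0]
grip_width: 0.0
```

{"api": "jog_arm", "payload": {"series": [[0, 0, -1, 0, 0], [0, 0, -2, 0, 0], [0, 0, -2, 0, 0]]}}

```text
time_s: 22.32
eef_pos: [0.4806, 0.031, 0.0413]
eef_rot: [0.701, -0.7, 0.099, -0.099]
force: [3.8, 17.9, -3.5]
grip_width: 0.0002
```

{"api": "jog_arm", "payload": {"series": [[0, 0, 3, 0, 0], [0, 0, 8, 0, 0], [0, -4, 12, 0, 0], [0, -14, 14, 0, 0], [0, -30, 14, 0, 0], [0, -50, 14, 0, 0], [0, -75, 14, 0, 0], [0, -100, 14, 0, 0], [-20, -130, 14, 0, 0], [-50, -150, 14, 0, 0], [-75, -160, 14, 0, 0], [-85, -160, 14, 0, 0], [-85, -160, 14, 0, 0]]}}

```text
time_s: 23.95
eef_pos: [0.403, 0.0678, 0.2016]
eef_rot: [0.701, -0.7, 0.099, -0.099]
force: [0.9, -0.2, -0.6]
grip_width: 0.0003
```

```bash
python3 -c "
from go import *
c=shot('side','s12');rep([-95,-60,200]); shot('top','t12')
crop('s12',220,160,400,290,4.4,'s12c')
for v in range(212,238): print(v,[ (bal(p).round(0).tolist() if (p:=pt(c,u,v,win=0)) is not None else None) for u in (260,266,272)])
"
```

```text
[-95, -60, 200] [84.1  1.3  5.2]
bal pos [-179.1  -65.1  201.4] t 24.0 F [ 0.95 -0.    1.3 ]
tool axes in balance (cols)
 [[ 1.    -0.001  0.   ]
 [-0.     0.001  1.   ]
 [-0.001 -1.     0.001]]
w -4.396277749139335e-05
212 [[-119.0, -27.0, 74.0], [-105.0, -26.0, 74.0], [-92.0, -29.0, 76.0]]
213 [[-118.0, -32.0, 75.0], [-105.0, -31.0, 75.0], [-92.0, -31.0, 75.0]]
214 [[-118.0, -31.0, 72.0], [-105.0, -32.0, 73.0], [-92.0, -30.0, 71.0]]
215 [[-119.0, -31.0, 70.0], [-106.0, -30.0, 68.0], [-93.0, -29.0, 68.0]]
216 [[-119.0, -32.0, 67.0], [-105.0, -33.0, 68.0], [-92.0, -32.0, 67.0]]
217 [[-118.0, -36.0, 68.0], [-105.0, -35.0, 67.0], [-91.0, -38.0, 69.0]]
218 [[-118.0, -38.0, 67.0], [-104.0, -39.0, 67.0], [-91.0, -40.0, 68.0]]
219 [[-117.0, -43.0, 68.0], [-104.0, -41.0, 66.0], [-91.0, -44.0, 68.0]]
220 [[-117.0, -45.0, 67.0], [-104.0, -46.0, 67.0], [-90.0, -46.0, 67.0]]
221 [[-116.0, -50.0, 67.0], [-103.0, -51.0, 68.0], [-90.0, -51.0, 69.0]]
222 [[-116.0, -52.0, 67.0], [-103.0, -53.0, 67.0], [-90.0, -53.0, 67.0]]
223 [[-115.0, -58.0, 68.0], [-102.0, -57.0, 67.0], [-89.0, -59.0, 69.0]]
224 
[... 292 characters left out ...]
[[-113.0, -73.0, 67.0], [-100.0, -74.0, 67.0], [-87.0, -73.0, 66.0]]
229 [[-110.0, -87.0, 76.0], [-97.0, -86.0, 75.0], [-85.0, -86.0, 75.0]]
230 [[-110.0, -89.0, 75.0], [-97.0, -91.0, 76.0], [-84.0, -89.0, 75.0]]
231 [None, [-97.0, -91.0, 74.0], [-85.0, -90.0, 72.0]]
232 [[-110.0, -90.0, 71.0], [-97.0, -91.0, 71.0], [-85.0, -90.0, 70.0]]
233 [[-110.0, -90.0, 68.0], [-98.0, -89.0, 67.0], [-85.0, -90.0, 67.0]]
234 [[-111.0, -89.0, 64.0], [-98.0, -89.0, 64.0], [-85.0, -89.0, 64.0]]
235 [[-110.0, -93.0, 64.0], [-98.0, -91.0, 63.0], [-85.0, -92.0, 64.0]]
236 [[-109.0, -97.0, 65.0], [-97.0, -97.0, 66.0], [-84.0, -96.0, 65.0]]
237 [[-109.0, -98.0, 64.0], [-97.0, -99.0, 65.0], [-84.0, -101.0, 66.0]]
```

View pics/s12c.png

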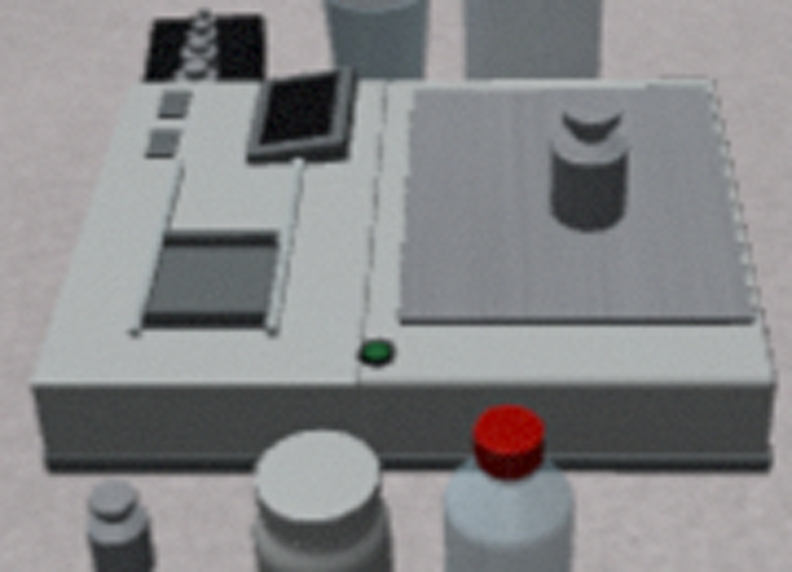

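View pics/t12.png

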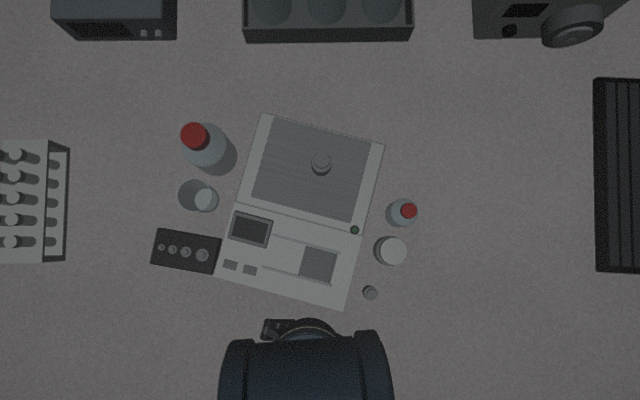

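```bash
python3 -c "
from h import *
finish_job()"
```

```text
the job is handed in; nothing more can be done
```

I slid the cover open to its stop, pressed the sunken key to its end stop, let it up, pushed the cover shut to its stop, and handed the job in at about 24 s. `finish_job()` reports no verdict, so the results below rest on my own measurements.

- **Cover open:** The wrist force rose to about 15 N when the cover met the stop.
- **Key:** It bottomed after about 5 mm of travel, with 13 to 21 N on the wrist, and stayed down for about 2.8 s. I did not see the key come back up directly. I only know the finger lifted fully clear before the cover was closed.
- **Cover shut:** The force rose to about 18 N at the closing stop. Between open and shut, the near lip moved from y ≈ -24 to -90 mm in the depth images, which is the full 66 mm.
- **Surroundings:** In the last pictures from both cameras, the reference weight, the bystanders and the other two keys look unchanged. The arm was clear of everything.

Two checks disagreed with what was given:

- **Fingertip height:** The real end of the closed fingers was about 32 mm above the reported TCP, by depth image and by contact on the key. I lowered the arm step by step with the force reading and took this into account.
- **Well position:** The side camera put the well about 2 mm off in x and y from the pose fitted in the top camera. I aimed between the two.

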